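# Turn the seed-counting plate wells up into the seeding tray

## Task

The seed-counting plate (the taller of the two metal plates) is draining in the rack with its wells facing the pegs. Take it out, turn it over so that its wells face up, and leave it lying flat on the floor of the shallow grey tray. Leave the shorter plain plate where it stands in the rack.

Things in the scene. Friction and masses are not known exactly. Their poses are not given: they have to be found in the camera images.
- well_plate_centre (a point): Centre of the loose seed-counting plate: bare metal, 100 (x) by 70 (y) by 8 mm (z), 90 g. x runs from foot edge to top edge; z points out of the welled face (16 round wells, 11 mm wide, 3 mm deep; top 34 mm without wells); the other face is plain. It stands on its foot edge, leaning back 20 degrees from upright on two pegs, welled face against them; its top 34 mm stand clear above the pegs.
- short_plate_centre (a point): Centre of the shorter loose plate: same bare metal, 74 mm long (x, foot to top) by 70 mm wide by 8 mm thick, plain on both faces. It leans in the other place of the rack in the same way and is to stay there.
- rack: Fixed draining rack: grey base 76 (x) by 200 mm (y), 8 mm thick, a 16 mm high lip along its -x side, places at y = +55 and -55 mm (either may hold the taller plate). In each, two 8 mm steel pegs, 52 mm apart, lean 20 degrees towards +x, ends about 70 mm above the surface; a plate's foot stands on the base at x = -12 mm. Origin: under the middle, on the work surface.
- tray: Fixed shallow grey open tray: outside 140 (x) by 100 mm (y), walls 4 mm thick and 10 mm high, floor 4 mm thick; inside 132 by 92 mm, so the plate fits with its length along the tray's x, either end first. Origin: under the middle, on the work surface; z up.

How it is judged:
By the outcome, as a careful person would: the job done as asked, in the order asked, and still so for the second after the job is handed in, with the robot touching nothing.
It also fails if it takes over 32 s, if anything falls off the work surface, if the arm or the gripper's body presses on something with over 40 N, if the wrist force passes 120 N, or if a joint passes its speed limit or range.

## Robot

A 7-joint arm with a two-finger parallel gripper is mounted at the origin on the work surface; the furniture and walls round the work are solid. World frame = base frame: x ahead of the robot, y to its left, z up, the work surface at z = 0. Lengths are in m, angles in rad, forces in N, time in s.
With the tool pointing down it reaches from about 0.4 to 0.875 m from the base axis. Payload 6.5 kg.
Tool frame: the origin (TCP) lies at the very end of the fingers, on their centre line; the grasp point (between the pads) lies 19 mm behind it; z points along the fingers, y is the direction in which the jaws open and shut (so a half turn about z gives the same grasp; the last joint's range is limited). The gripper opens to 88 mm and grips with 3 to 60 N. Pads are 18 mm wide; open, the fingers measure 123 mm over their backs; the gripper's body (75 mm by 187 mm) begins 45 mm behind the grasp point.
Start: joints at [1.238, 0.536, -0.004, 1.538, 0.003, 1.067, -0.071], TCP at [0.171, -0.627, 0.239] pointing down, gripper open.
Joint ranges: [-2.7, 2.7], [-0.37, 2.16], [-1.27, 1.26], [0.24, 2.4], [-1.31, 4.45], [0.19, 1.91], [-2.76, 2.76]. Speed limits (rad/s): [2.39, 2.39, 3.14, 3.14, 3.14, 3.14, 3.14].

## Interface

Orientations are given as a rotation vector (axis times angle).
In Python, from station import manip, camera, find_in gives the robot as it stands. The module is installed in compiled form; this text tells all that it offers.
- The arm moves only by the tool send_rows, never from a script. Its argument "steps" is a list of rows, each a list of 7 numbers: the turn, a rotation vector about the tool's x, y, z in units of 10 degrees (1.0 is 10 degrees), then the shift along the tool's x, y, z in units of 25 mm (1.0 is 25 mm), then the opening, from 0 (shut) to 1 (fully open). In form: [[rx, ry, rz, x, y, z, grip], ...]. A call has exactly 5 rows; each row is the pose to reach, as a shift and turn from the pose commanded when the call began, along the tool's axes at that moment; what a row does not reach only later rows make up. A row lasts 1/8 s, in which the tool goes at most 62.5 mm and 10.7 degrees, less where a joint would pass 70% of its speed; a pose out of reach is approached as far as the arm can. A call with a gripper value outside its range is refused whole. The fingers move at their own pace and stop on an object; "grip_force" is the grip in N (left out, the last holds). Time passes only in rows, so rows that repeat a pose let the fingers close, or fill a call up. It gives the time, the measured TCP pose, the force and the opening at its end, in the units of the state.
- manip.state(): the state, without advancing time (a new reading comes with each control period).
- camera(name): name is "scene" or "top" or "wrist"; returns a dict with "pixels" (400x640x3 uint8, red, green, blue), "camera_matrix" (3x3 intrinsics, pixels), "R" (3x3) and "t" (3): a world point X has camera coordinates R X + t. Camera axes: x right, y down, z forward; pixel columns grow to the right and rows downward; lengths in m; the calibration is good to about 2 mm. A picture is of the moment at which its call begins. There is no depth.
- manip.hand_in(): hands the job in, once; it reports no verdict.
Trained networks look in a picture, given as the dict that the camera call returned (one of the last four; its "shot" number tells which), for a name from the list of things; names that differ only in an ending like _2 or _b are one class to them, and where a whole thing is asked for, a point or a joint stands for the part that bears it (a point fixed in the world has none). Each returns a list of dicts, best first, with "conf" (0 to 1); they miss things now and then, are a little off and sometimes report something else, mostly with a low value. They report only what shows in the picture. A call takes as long as a camera call.
- find_in(picture, name): "centre" ([x, y, z] in m, in world coordinates, good to about 4 mm: the middle of the surface that is visible of it).
The state is a dict: "clock": time; "joint_positions": joint angles; "qd": joint speeds; "tau": joint torques, N m; "eef_pos": TCP position; "tool_rot": TCP orientation; "contact_force": force on the tool from outside, world axes, zero at the start; "torque": the same for the moment, N m; "finger_gap": opening from 0.0 (shut) to 1.0 (fully open).
Only numpy, scipy, OpenCV 4.12 (cv2) and the standard library are available. Lean on these libraries where they do the work, as an engineer would, in place of code of your own. Each camera call takes 0.05 s, during which the arm holds its last target.

## Working session

There is one attempt and no reset: what is moved stays moved. The work goes in short steps, Python scripts to look and compute and a tool call to move; the robot and the scene stay as the last step left them, time stands still between calls to the robot, and variables do not carry over. Pictures are saved under pics/ and viewed, and the job is handed in when it is done.

Besides the shell and the picture viewer there is one more tool, called after "Request:" as a command line: name --pt "numbers of a row" for each row, then --argument value for the rest. send_rows: Moves the arm, as the interface text tells. Its arguments: {"type":"object","properties":{"steps":{"type":"array","items":{"type":"array","items":{"type":"number"}}},"grip_force":{"type":"number"}},"required":["steps"]}

```bash
mkdir -p pics; ls
python3 - <<'E'
from station import manip, camera, find_in
import cv2, numpy as np
s=manip.state()
for k,v in s.items(): print(k,np.round(v,3))
for n in ["scene","top"]:
    c=camera(n); cv2.imwrite(f"pics/{n}0.png",c["pixels"][:,:,::-1])
    print(n,c["camera_matrix"].tolist(),np.round(c["R"],3).tolist(),np.round(c["t"],3).tolist())
    for t in ["well_plate_centre","short_plate_centre","rack","tray"]:
        print(t,[(np.round(d["centre"],3).tolist(),round(d["conf"],2)) for d in find_in(c,t)][:3])
E
```

```text
pics
clock 0.0
joint_positions [ 1.238  0.537 -0.004  1.539  0.003  1.067 -0.071]
qd [-0.001  0.    -0.001  0.     0.002  0.001 -0.001]
tau [-1.0000e-03 -5.7097e+01  9.9000e-01 -2.5160e+01 -5.6000e-02  1.8000e-02
  0.0000e+00]
eef_pos [ 0.171 -0.626  0.238]
tool_rot [-3.112e+00 -4.180e-01  1.000e-03]
contact_force [-0.307  0.373 -0.969]
torque [ 0.035  0.016 -0.047]
finger_gap 0.999
scene [[469.0966405251226, 0.0, 320.8275877341401], [0.0, 469.0966405251226, 197.42305932196192], [0.0, 0.0, 1.0]] [[0.539, -0.842, 0.016], [-0.585, -0.387, -0.713], [0.607, 0.375, -0.701]] [-0.284, 0.388, 0.553]
well_plate_centre [([0.52, 0.058, 0.064], 0.97)]
short_plate_centre [([0.521, 0.164, 0.046], 0.62)]
rack []
tray [([0.489, -0.161, 0.004], 0.6)]
top [[492.52380353522784, 0.0, 311.2635523633067], [0.0, 492.52380353522784, 205.99765103876524], [0.0, 0.0, 1.0]] [[0.003, -0.999, -0.037], [-0.989, 0.003, -0.151], [0.151, 0.037, -0.988]] [0.036, 0.542, 0.817]
well_plate_centre [([0.522, 0.059, 0.068], 0.9)]
short_plate_centre [([0.526, 0.165, 0.054], 0.65)]
rack [([0.524, 0.12, 0.003], 0.96)]
tray [([0.495, -0.159, 0.005], 0.68)]
```

View pics/scene0.png

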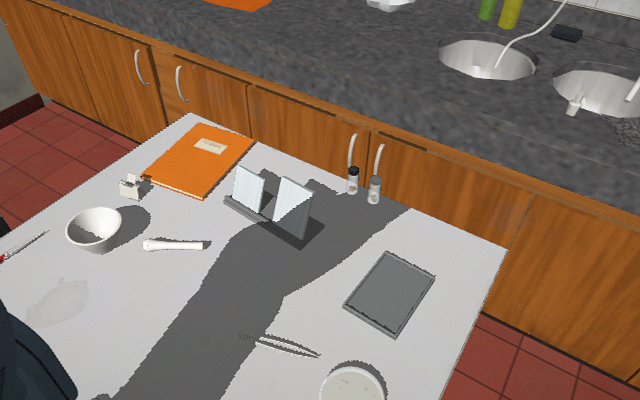

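View pics/top0.png

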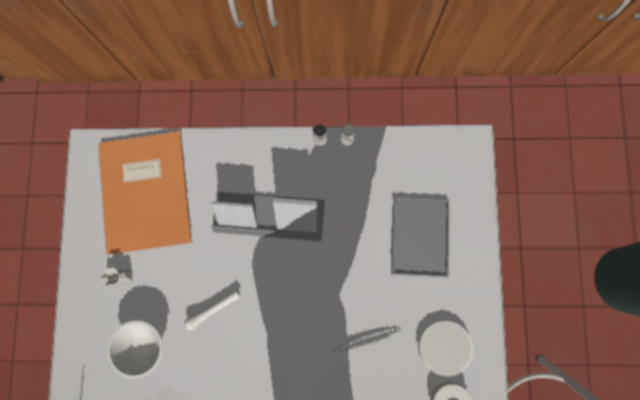

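Run:
```python
import cv2
s=cv2.imread("pics/scene0.png"); t=cv2.imread("pics/top0.png")
cv2.imwrite("pics/s_rack.png",cv2.resize(s[155:255,215:335],None,fx=6,fy=6,interpolation=cv2.INTER_CUBIC))
cv2.imwrite("pics/t_rack.png",cv2.resize(t[180:250,200:335],None,fx=5.5,fy=5.5,interpolation=cv2.INTER_CUBIC))
cv2.imwrite("pics/t_tray.png",cv2.resize(t[185:285,380:460],None,fx=6,fy=6,interpolation=cv2.INTER_CUBIC))
```

```text
(no output)
```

View pics/s_rack.png

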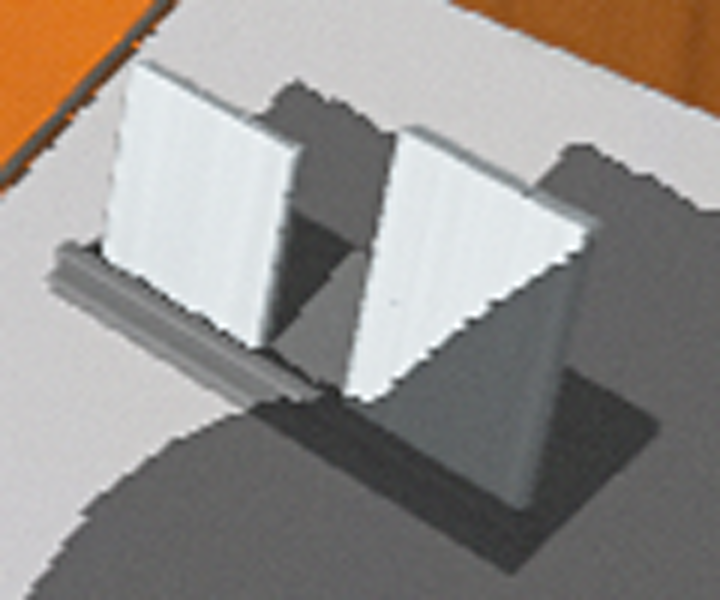

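View pics/t_rack.png

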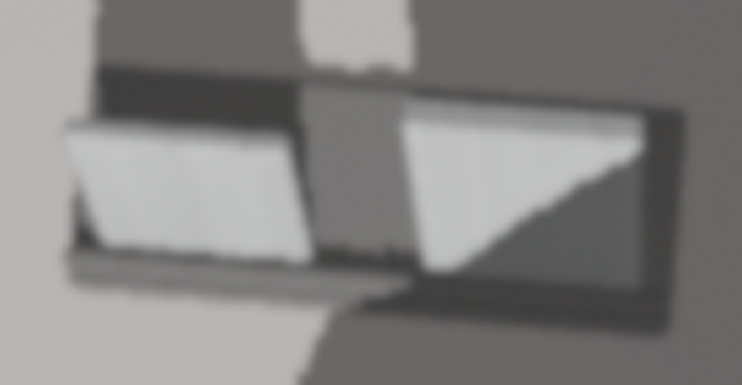

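View pics/t_tray.png

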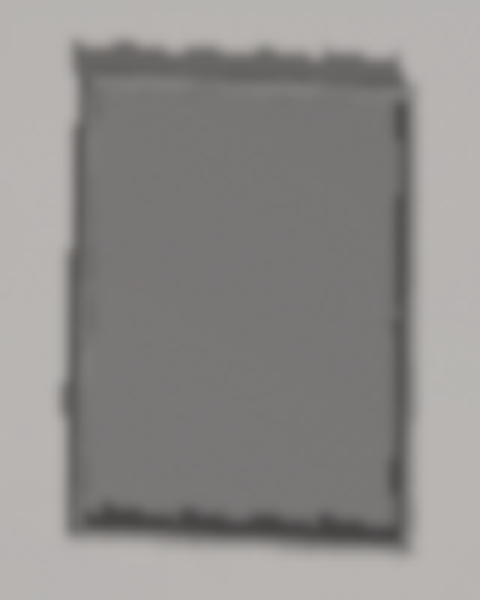

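```bash
cat > fit.py <<'E'
import numpy as np, cv2, pickle
from scipy.optimize import least_squares
from station import camera
def cams():
    return {n:camera(n) for n in ["scene","top"]}
def proj(c,X):
    Y=np.asarray(X)@np.array(c["R"]).T+c["t"]; K=np.array(c["camera_matrix"])
    return np.c_[K[0,0]*Y[:,0]/Y[:,2]+K[0,2],K[1,1]*Y[:,1]/Y[:,2]+K[1,2]]
E
python3 - <<'E'
from fit import *
C=cams()
s=lambda L:np.array(L)/6+[215,155]
t=lambda L:np.array(L)/5.5+[200,180]
obs={"scene":s([(402,135),(590,235),(522,508),(348,400)]),"top":t([(403,122),(643,140),(640,288),(425,272)])}
L=np.radians(20)
def plate(p,L=L,h=.1):
    x,y,yaw=p[:3]
    px=np.array([np.sin(L),0,np.cos(L)]); pz=np.array([np.cos(L),0,-np.sin(L)])
    P=[a*px+np.array([0,b,0])-0.004*pz for a,b in [(h,.035),(h,-.035),(0,-.035),(0,.035)]]
    # lowest front... foot corner front edge is raised?
    R=np.array([[np.cos(yaw),-np.sin(yaw),0],[np.sin(yaw),np.cos(yaw),0],[0,0,1]])
    z0=.008+ .004*np.sin(L)   # centreline of foot edge; welled edge touches
    return np.array(P)@R.T+[x,y,z0]
for sel in (["scene"],["top"],["scene","top"]):
    f=lambda p:np.concatenate([(proj(C[n],plate(p))-obs[n]).ravel() for n in sel])
    r=least_squares(f,[.52,.06,0]); print(sel,np.round(r.x,4),np.degrees(r.x[2]).round(2),np.round(r.fun,1))
p=r.x; print("centre",np.round(plate(p).mean(0),4))
tt=lambda L:np.array(L)/6+[380,185]
o=tt([(75,75),(408,88),(408,548),(70,535)])
def tray(p):
    x,y,yaw=p;R=np.array([[np.cos(yaw),-np.sin(yaw),0],[np.sin(yaw),np.cos(yaw),0],[0,0,1]])
    return np.array([(.07,.05,.01),(.07,-.05,.01),(-.07,-.05,.01),(-.07,.05,.01)])@R.T+[x,y,0]
r=least_squares(lambda p:(proj(C["top"],tray(p))-o).ravel(),[.49,-.16,0]); print("tray",r.x,r.fun.round(1))
# overlay
for n in C:
    im=C[n]["pixels"][:,:,::-1].copy(); im=cv2.resize(im,None,fx=1.25,fy=1.25)
    for q in (plate(p),tray(r.x)):
        cv2.polylines(im,[np.int32(proj(C[n],q)*1.25*8)],True,(0,0,255),1,cv2.LINE_AA,3)
    cv2.imwrite(f"pics/ov_{n}.png",im[150:400,150:620])
E
```

```text
['scene'] [ 0.507   0.0588 -0.0844] -4.83 [ 0.6 -1.1 -0.  -0.9 -0.4  0.7 -0.2  1.2]
['top'] [ 0.5059  0.062  -0.0802] -4.59 [ 0.2  0.1 -0.4  0.1 -0.  -0.1  0.3 -0.2]
['scene', 'top'] [ 0.5066  0.0606 -0.0813] -4.66 [-0.4 -1.3 -1.  -1.2 -1.3  0.4 -1.1  1.   1.1 -0.3  0.5 -0.2  0.8 -0.4
  1.1 -0.6]
centre [0.5199 0.0595 0.0577]
tray [ 0.49191515 -0.15692669 -0.03743297] [-0.2 -0.8  0.3 -1.1  0.4  1.  -0.6  0.8]
```

```bash
cat > mv.py <<'E'
import numpy as np,sys,json
from scipy.spatial.transform import Rotation as Ro
from station import manip
def tool(yaw_deg,tilt_deg):
    """tilt>0: fingers point toward -x(robot)"""
    t=np.radians(tilt_deg); R=np.array([[np.cos(t),0,-np.sin(t)],[0,-1,0],[-np.sin(t),0,-np.cos(t)]])
    return Ro.from_euler('z',yaw_deg,degrees=True)*Ro.from_matrix(R.copy())
def show(p,R,p0=None,R0=None):
    s=manip.state()
    p0=s["eef_pos"] if p0 is None else p0; R0=Ro.from_rotvec(s["tool_rot"]) if R0 is None else R0
    r=(R0.inv()*R).as_rotvec(degrees=True)/10; d=R0.inv().apply(np.array(p)-p0)/.025
    print("row",np.round(np.r_[r,d],3).tolist())
    return r,d
yaw=-4.66
L=np.radians(20)
def grasp(sdist=.082,tilt=40,back=0,dep=.019):
    Rz=Ro.from_euler('z',yaw,degrees=True)
    g=np.array([.5066,.0606,.0094])+Rz.apply([sdist*np.sin(L),0,sdist*np.cos(L)])
    R=tool(yaw,tilt); 
    return g+R.as_matrix()[:,2]*(dep-back),R
def log():
    s=manip.state(); open("log.jsonl","a").write(json.dumps({k:np.asarray(v).tolist() for k,v in s.items()})+"\n"); return s
E
python3 - <<'E'
from mv import *
log()
m=tool(yaw,0).as_matrix();print(m, np.linalg.det(m))
show([.45,-.30,.30],tool(yaw,0))
print(grasp(back=.09)[0],grasp()[0]);
E
```

```text
[[ 0.99669435 -0.0812427   0.        ]
 [-0.0812427  -0.99669435 -0.        ]
 [ 0.          0.         -1.        ]] 1.0000000000000007
row [0.0, 0.0, 1.995, 14.199, -9.678, -2.452]
[0.58004    0.05461375 0.14084395] [0.52238035 0.05931371 0.07189995]
```

Request:
send_rows --pt "0 0 0.4 2 -1.2 -0.7 1" --pt "0 0 0.8 4 -2.6 -1.4 1" --pt "0 0 1.2 6 -4 -2 1" --pt "0 0 1.6 8 -5.4 -2.5 1" --pt "0 0 2 10 -6.8 -2.5 1"

```text
clock: 1.23
eef_pos: [0.3692, -0.396, 0.3026]
tool_rot: [3.137, -0.133, 0.003]
contact_force: [0.7, -0.0, -0.7]
finger_gap: 1.0
```

Run:
```python
from mv import *
s=log(); print(s["joint_positions"],np.abs(s["qd"]).max())
R0=Ro.from_rotvec([-3.112,-.418,.001]); print(np.array([.171,-.626,.238])+R0.apply(np.array([10,-6.8,-2.5])*.025))
show([.56,.056,.26],tool(yaw,20))
show([.46,-.15,.29],tool(yaw,0))
```

```text
[ 0.77165271  0.28449867 -0.04244136  1.75576181  0.01353862  1.09877903
 -0.930728  ] 1.501340107185887
[ 0.36733327 -0.39615298  0.30068848]
row [0.007, -2.012, -0.021, 6.069, -18.663, 1.684]
row [0.01, -0.012, -0.019, 2.783, -10.112, 0.492]
```

Request:
send_rows --pt "0 0 0 0.9 -2.3 0 1" --pt "0 -0.3 0 1.8 -4.6 0 1" --pt "0 -0.6 0 2.7 -6.9 0 1" --pt "0 -0.9 0 3.5 -9.2 0.2 1" --pt "0 -1.2 0 4.3 -11.5 0.4 1"

```text
clock: 1.85
eef_pos: [0.4992, -0.1177, 0.2915]
tool_rot: [-3.114, 0.129, 0.328]
contact_force: [0.5, 0.1, -0.1]
finger_gap: 1.003
```

Run:
```python
from mv import *
s=log(); print(s["joint_positions"],s["eef_pos"],np.abs(s["qd"]).max())
show(*grasp(tilt=40,back=.10))
```

```text
[ 0.29548927  0.38200776 -0.20856914  1.66926544  0.08310459  1.30928981
 -1.58999459] [ 0.49921221 -0.11774998  0.29152534] 0.9223863262580817
row [0.001, -2.797, -0.008, 4.038, -7.142, 4.983]
```

Request:
send_rows --pt "0 -0.6 0 0.9 -2 0.3 1" --pt "0 -1.2 0 1.8 -4 0.8 1" --pt "0 -1.8 0 2.7 -6 1.6 1" --pt "0 -2.4 0 3.5 -7.1 3.2 1" --pt "0 -2.8 0 4 -7.1 5 1"

```text
clock: 2.48
eef_pos: [0.5853, 0.0552, 0.1463]
tool_rot: [-2.922, 0.113, 1.066]
contact_force: [-0.3, -1.0, 0.3]
finger_gap: 1.002
```

Run:
```python
from mv import *
import cv2
from station import camera
s=log(); print(s["joint_positions"],s["eef_pos"],np.abs(s["qd"]).max())
show(*grasp(tilt=40,back=.10))
show(*grasp(tilt=40,back=.0))
for n in ("scene","wrist"):
    c=camera(n); cv2.imwrite(f"pics/{n}1.png",c["pixels"][:,:,::-1])
print(c["camera_matrix"][0][0],c["R"],c["t"])
```

```text
[ 0.01373546  0.98384118 -0.23184778  1.14371605  0.02237985  1.71030244
 -1.83790169] [0.58528958 0.05515521 0.14628793] 0.8114200648562288
row [-0.0, 0.01, 0.022, -0.019, 0.039, -0.1]
row [-0.0, 0.01, 0.022, -0.013, 0.039, 3.9]
335.8410128094684 [[-0.07956868 -0.99682703  0.00216569]
 [-0.51950549  0.04332196  0.85336818]
 [-0.8507543   0.0667763  -0.52130419]] [0.0975709  0.21415986 0.72590921]
```

View pics/scene1.png

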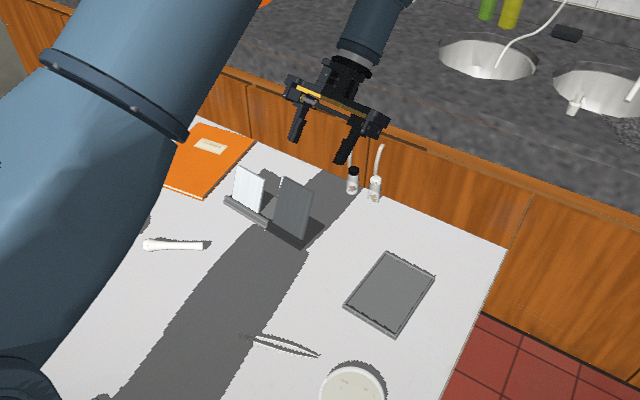

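View pics/wrist1.png

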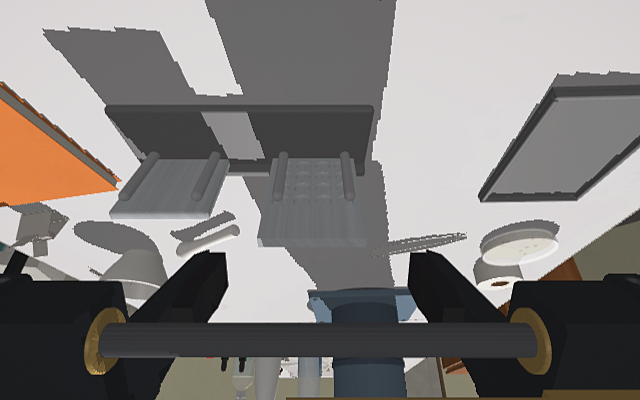

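Run:
```python
from fit import proj
import numpy as np
from scipy.spatial.transform import Rotation as Ro
c={"R":[[-0.07956868,-0.99682703,0.00216569],[-0.51950549,0.04332196,0.85336818],[-0.8507543,0.0667763,-0.52130419]],"t":[0.0975709,0.21415986,0.72590921],"camera_matrix":[[335.84,0,320],[0,335.84,200],[0,0,1]]}
L=np.radians(20);Rz=Ro.from_euler('z',-4.66,degrees=True)
px=np.array([np.sin(L),0,np.cos(L)]); pz=np.array([np.cos(L),0,-np.sin(L)])
P=[[.5066,.0606,.0094]+Rz.apply(a*px+[0,b,0]+z*pz) for a,b,z in [(.1,.035,.004),(.1,-.035,.004),(.1,.035,-.004),(.1,-.035,-.004),(0,-.035,.004),(0,.035,.004)]]
print(proj(c,P).round(1))
```

```text
[[260.4 232.9]
 [370.6 232.8]
 [261.7 241.8]
 [369.4 241.6]
 [356.7 152.2]
 [276.1 152.2]]
```

Request:
send_rows --pt "0 0 0 0 0 1 1" --pt "0 0 0 0 0 2 1" --pt "0 0 0 0 0 3 1" --pt "0 0 0 0 0 3.9 1" --pt "0 0 0 0 0 3.9 1" --grip_force 10

```text
clock: 3.2
eef_pos: [0.522, 0.0562, 0.0753]
tool_rot: [-2.924, 0.121, 1.062]
contact_force: [0.4, 0.3, 1.2]
finger_gap: 1.0
```

Run:
```python
from mv import *
import cv2
from station import camera
s=log(); print(s["joint_positions"],s["eef_pos"],np.abs(s["qd"]).max())
show(*grasp(tilt=40,back=.0))
for n in ("scene","wrist"):
    c=camera(n); cv2.imwrite(f"pics/{n}2.png",c["pixels"][:,:,::-1])
```

```text
[ 0.02818051  0.97128525 -0.23970936  1.37585965  0.03088194  1.49009312
 -1.8458839 ] [0.52197197 0.05623894 0.07525386] 0.05880912861315705
row [-0.003, -0.008, -0.007, 0.091, -0.124, 0.099]
```

View pics/wrist2.png

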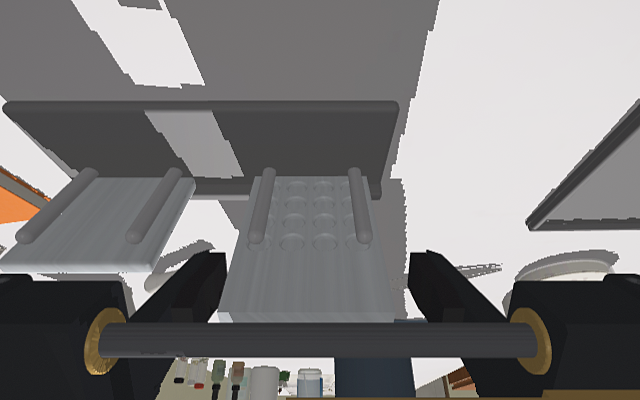

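View pics/scene2.png

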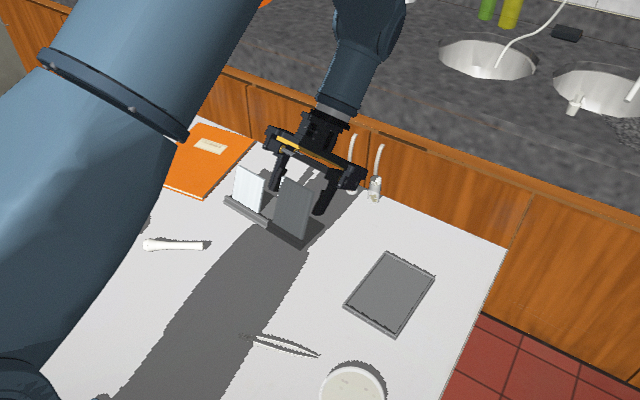

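Run:
```python
from fit import proj
from mv import *
c={"R":[[0.539,-0.842,0.016],[-0.585,-0.387,-0.713],[0.607,0.375,-0.701]],"t":[-0.284,0.388,0.553],"camera_matrix":[[469.1,0,320.83],[0,469.1,197.42],[0,0,1]]}
s=manip.state();R=Ro.from_rotvec(s["tool_rot"])
print(proj(c,[s["eef_pos"]+R.apply([0,y,z]) for y in (-.053,.053) for z in (0,-.03)]).round(0))
```

```text
[[272. 188.]
 [278. 173.]
 [317. 214.]
 [324. 199.]]
```

Request:
send_rows --pt "0 0 0 0.09 -0.14 0.1 1" --pt "0 0 0 0.09 -0.14 0.1 0.7" --pt "0 0 0 0.09 -0.14 0.1 0.7" --pt "0 0 0 0.09 -0.14 0.1 0.5" --pt "0 0 0 0.09 -0.14 0.1 0.5" --grip_force 30

```text
clock: 3.92
eef_pos: [0.5227, 0.0603, 0.0702]
tool_rot: [-2.924, 0.12, 1.064]
contact_force: [0.2, 0.1, 1.1]
finger_gap: 0.785
```

Run:
```python
from mv import *
import cv2
from station import camera
s=log(); print(s["joint_positions"],s["eef_pos"],s["contact_force"],s["finger_gap"]*.088)
for n in ("wrist",):
    c=camera(n); cv2.imwrite(f"pics/{n}3.png",c["pixels"][:,:,::-1])
```

```text
[ 0.02301664  0.98068259 -0.24054737  1.37116832  0.0296715   1.48585014
 -1.849507  ] [0.5226879  0.06030688 0.07016575] [0.23350996 0.0993447  1.10501723] 0.06903960487013126
```

View pics/wrist3.png

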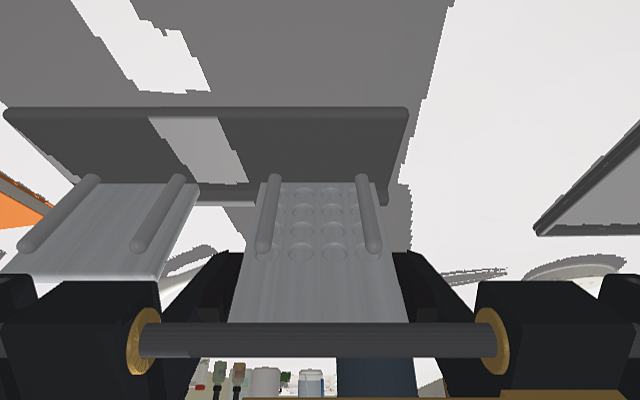

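Request:
send_rows --pt "0 0 0 -0.2 0 -0.15 0.5" --pt "0 0 0 -0.5 0 -0.9 0.5" --pt "0 0 0 -0.85 0 -1.8 0.5" --pt "0 0 0 -1.2 0 -2.8 0.5" --pt "0 0 0 -1.6 0 -3.8 0.5" --grip_force 35

```text
clock: 4.6
eef_pos: [0.5536, 0.0577, 0.1707]
tool_rot: [-2.924, 0.12, 1.063]
contact_force: [0.7, 0.8, -0.5]
finger_gap: 0.788
```

Run:
```python
from mv import *
import cv2
from station import camera
s=log(); print(s["joint_positions"],s["eef_pos"],s["contact_force"],s["finger_gap"]*.088)
for n in ("wrist","scene"):
    c=camera(n); cv2.imwrite(f"pics/{n}4.png",c["pixels"][:,:,::-1])
```

```text
[ 0.02266023  0.89928465 -0.24277569  1.25546086  0.01124723  1.6798443
 -1.85291253] [0.55358783 0.05766596 0.17073554] [ 0.74890298  0.84858048 -0.5118066 ] 0.06933367436012804
```

View pics/wrist4.png

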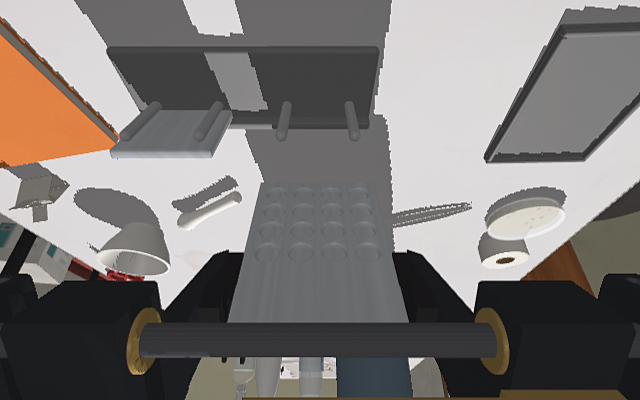

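View pics/scene4.png

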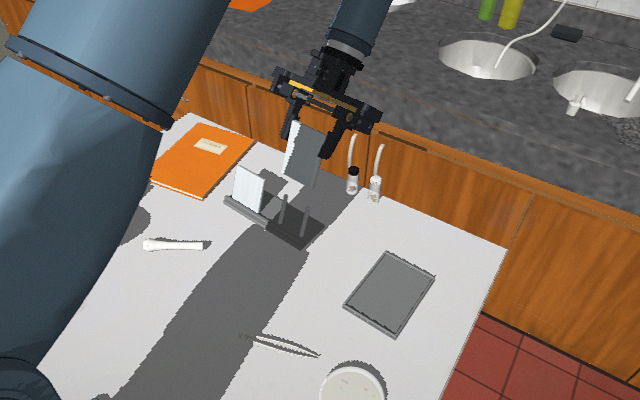

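```bash
cat > kin.py <<'E'
import numpy as np,json
from scipy.optimize import least_squares
from scipy.spatial.transform import Rotation as Ro
D=[json.loads(l) for l in open("log.jsonl")]
ez=np.array([0,0,1.])
def fk(q,k,sg):
    off,h,l1,e1,l2,e2,lt,o7=k
    R=Ro.from_euler('z',sg[0]*q[0]+off); p=np.array([0,0,h])
    def ry(a): return Ro.from_euler('y',a)
    def rz(a): return Ro.from_euler('z',a)
    R=R*ry(q[1]); p=p+R.apply([e1,0,l1]); R=R*rz(sg[1]*q[2])*ry(q[3])
    p=p+R.apply([e2,0,l2]); R=R*rz(sg[2]*q[4])*ry(q[5]); p=p+R.apply([0,0,lt]); R=R*rz(sg[3]*q[6]+o7)
    return p,R
def fit():
    best=None
    for s1 in (1,-1):
     for s3 in (1,-1):
      for s5 in (1,-1):
       for s7 in (1,-1):
        sg=(s1,s3,s5,s7)
        def f(k):
            o=[]
            for d in D:
                p,R=fk(d["joint_positions"],k,sg); o+=list(p-d["eef_pos"])+list(.2*(R.inv()*Ro.from_rotvec(d["tool_rot"])).as_rotvec())
            return np.array(o)
        for o7 in (0,1.57,3.14,-1.57):
            r=least_squares(f,[0,.35,.4,0,.4,0,.3,o7])
            if best is None or r.cost<best[0]: best=(r.cost,sg,r.x,np.abs(r.fun).max())
    return best
if __name__=="__main__":
    b=fit(); print(b); json.dump([b[1],b[2].tolist()],open("kin.json","w"))
E
python3 kin.py
```

```text
(np.float64(0.00022866528851592696), (-1, -1, -1, -1), array([-0.07155002,  0.3417827 ,  0.50815185,  0.01528953,  0.42548504,
       -0.00847357,  0.33606785,  1.50902433]), np.float64(0.009210112465744191))
```

```bash
cat > plan.py <<'E'
from mv import *
from kin import fk
sg,k=json.load(open("kin.json"))
lo=np.array([-2.7,-.37,-1.27,.24,-1.31,.19,-2.76]);hi=np.array([2.7,2.16,1.26,2.4,4.45,1.91,2.76])
from scipy.optimize import least_squares
# plate in tool frame at grasp
R0=Ro.from_rotvec([-2.924,.12,1.064]); p0=np.array([.5227,.0603,.0702])
Rz=Ro.from_euler('z',yaw,degrees=True)
foot_t=R0.inv().apply(np.array([.5066,.0606,.0094])-p0)
px_t=R0.inv().apply(Rz.apply([np.sin(L),0,np.cos(L)])); pz_t=R0.inv().apply(Rz.apply([np.cos(L),0,-np.sin(L)]))
def final(theta,foot=(.545,-.1590),z=.005,ty=-2.15,flip=0):
    # foot plain-face edge at height z
    # tilt so that px elevation = theta, leaning to -x
    R=tool(ty,-70+theta)
    f=foot_t-.004*pz_t
    return np.array([foot[0],foot[1],z])-R.apply(f),R
def ik(p,R,q0):
    def f(q):
        a,B=fk(q,k,sg); return np.r_[(a-p)*10,(B.inv()*R).as_rotvec()*3,.02*(q-q0)]
    r=least_squares(f,np.clip(q0,lo+.02,hi-.02),bounds=(lo,hi)); a,B=fk(r.x,k,sg)
    return r.x,np.linalg.norm(a-p),np.degrees((B.inv()*R).magnitude())
E
python3 - <<'E'
from plan import *
print(foot_t,px_t,pz_t)
q=np.array(manip.state()["joint_positions"])
q0=np.array([.5,.6,-.1,2,0,.6,-1.5])
for th in (15,20,25,30,40,50):
    p,R=final(th); x,e,a=ik(p,R,q0); zt=(p+R.apply([.009,0,0]))[2],(p-R.apply([.009,0,0]))[2]
    print(th,p.round(3),x.round(2),e.round(4),a.round(1),"tipz",np.round(zt,3))
E
```

```text
[0.02676164 0.00099927 0.05691007] [-3.41866760e-01  9.54038579e-05 -9.39748429e-01] [ 9.39748208e-01 -6.58719779e-04 -3.41866746e-01]
15 [ 0.484 -0.156  0.02 ] [ 1.6   1.17 -0.87  2.24 -1.31  0.19  1.05] 0.0648 24.8 tipz [0.027 0.012]
20 [ 0.486 -0.156  0.025] [ 1.34  0.87 -0.76  2.24 -1.31  0.19  0.68] 0.0613 23.4 tipz [0.032 0.018]
25 [ 0.488 -0.156  0.03 ] [ 1.06  0.68 -0.57  2.25 -1.31  0.19  0.43] 0.0544 20.8 tipz [0.036 0.024]
30 [ 0.49  -0.156  0.035] [ 0.8   0.58 -0.37  2.25 -1.31  0.19  0.26] 0.0457 17.5 tipz [0.041 0.029]
40 [ 0.496 -0.156  0.044] [ 0.42  0.53 -0.06  2.25 -1.31  0.19  0.07] 0.0257 9.8 tipz [0.048 0.039]
50 [ 0.504 -0.156  0.052] [ 0.2   0.54  0.14  2.25 -1.31  0.19 -0.02] 0.0042 1.6 tipz [0.055 0.049]
```

```bash
cat >> plan.py <<'E'
def multi(p,R,n=40,seed=0):
    g=np.random.default_rng(seed); best=[]
    for i in range(n):
        q0=lo+(hi-lo)*g.random(7)
        x,e,a=ik(p,R,q0); best.append((e*1000+a,x,e,a))
    best.sort(key=lambda b:b[0]); return best
def final2(theta,foot,z=.005,ty=177.85):
    R=tool(ty,-70+theta); f=foot_t-.004*pz_t
    return np.array([foot[0],foot[1],z])-R.apply(f),R
E
python3 - <<'E'
from plan import *
for th in (15,25,35):
    for nm,(p,R) in (("out",final(th)),("in",final2(th,(.440,-.157)))):
        b=multi(p,R)
        for c in b[:3]: print(th,nm,p.round(3),c[1].round(2),round(c[2],4),round(c[3],1))
E
```

```text
15 out [ 0.484 -0.156  0.02 ] [ 1.68  1.81 -1.27  2.4   2.62  0.81 -2.58] 0.0492 7.1
15 out [ 0.484 -0.156  0.02 ] [ 1.68  1.81 -1.27  2.4   2.62  0.81 -2.58] 0.0492 7.1
15 out [ 0.484 -0.156  0.02 ] [ 1.68  1.81 -1.27  2.4   2.62  0.81 -2.58] 0.0492 7.1
15 in [ 0.501 -0.16   0.02 ] [ 0.21  1.22 -0.14  1.12  0.24  1.77  1.56] 0.0 0.0
15 in [ 0.501 -0.16   0.02 ] [ 0.18  1.22 -0.08  1.12  0.2   1.76  1.59] 0.0 0.0
15 in [ 0.501 -0.16   0.02 ] [ 0.26  1.23 -0.24  1.12  0.31  1.78  1.51] 0.0 0.0
25 out [ 0.488 -0.156  0.03 ] [-0.41  1.38  1.26  2.4   4.02  1.64  0.5 ] 0.0362 5.9
25 out [ 0.488 -0.156  0.03 ] [-0.41  1.38  1.26  2.4   4.02  1.64  0.5 ] 0.0362 5.9
25 out [ 0.488 -0.156  0.03 ] [-0.41  1.38  1.26  2.4   4.02  1.64  0.5 ] 0.0362 5.9
25 in [ 0.497 -0.16   0.03 ] [ 0.26  1.08 -0.19  1.3   0.26  1.56  1.53] 0.0 0.0
25 in [ 0.497 -0.16   0.03 ] [ 0.31  1.1  -0.29  1.3   0.33  1.58  1.47] 0.0 0.0
25 in [ 0.497 -0.16   0.03 ] [ 0.2   1.08 -0.09  1.3   0.19  1.55  1.59] 0.0 0.0
35 out [ 0.493 -0.156  0.04 ] [-0.5   1.18  1.26  2.4   4.2   1.33  0.44] 0.0125 2.3
35 out [ 0.493 -0.156  0.04 ] [-0.5   1.18  1.26  2.4   4.2   1.33  0.44] 0.0125 2.3
35 out [ 0.493 -0.156  0.04 ] [-0.5   1.18  1.26  2.4   4.2   1.33  0.44] 0.0125 2.3
35 in [ 0.492 -0.16   0.04 ] [ 0.32  0.95 -0.25  1.49  0.29  1.35  1.49] 0.0 0.0
35 in [ 0.492 -0.16   0.04 ] [-0.32  1.15  0.9   1.47 -0.54  1.45  2.23] 0.0 0.0
35 in [ 0.492 -0.16   0.04 ] [ 0.37  0.97 -0.34  1.48  0.35  1.37  1.44] 0.0 0.0
```

Run:
```python
from plan import *
T=[([.52,-.0,.24],28,0),([.50,-.09,.24],78,0),([.50,-.14,.23],128,0),([.50,-.158,.16],165,-25)]
s=manip.state();p,R=s["eef_pos"],Ro.from_rotvec(s["tool_rot"])
q=np.array(s["joint_positions"])
for a,y,t in T:
    R2=tool(y,t); show(a,R2,p,R); 
    for f in (.5,1):
        pm=p+f*(np.array(a)-p); Rm=R*Ro.from_rotvec(f*(R.inv()*R2).as_rotvec())
        q,e,er=ik(pm,Rm,q); print(q.round(2),round(e,4),round(er,1))
    p,R=np.array(a),R2
```

```text
row [-1.138, 3.851, -3.139, -2.676, 2.422, -1.319]
[ 0.08  0.61 -0.31  1.57  0.16  1.33 -1.63] 0.0 0.0
[ 0.23  0.33 -0.39  1.89  0.15  0.95 -1.3 ] 0.0 0.0
row [0.0, 0.0, -5.0, -2.396, 2.803, 0.0]
[ 0.39  0.33 -0.48  1.9   0.18  0.95 -0.81] 0.0 0.0
[ 0.55  0.34 -0.56  1.91  0.22  0.95 -0.32] 0.0 0.0
row [0.0, 0.0, -5.0, -1.956, 0.416, 0.4]
[ 0.66  0.37 -0.66  1.9   0.28  0.96  0.11] 0.0 0.0
[ 0.77  0.42 -0.76  1.89  0.34  0.97  0.53] 0.0 0.0
row [0.807, 2.412, -3.64, -0.567, -0.443, 2.8]
[ 0.76  0.62 -0.79  1.73  0.39  1.19  0.83] 0.0 0.0
[ 0.7   0.82 -0.79  1.57  0.46  1.43  1.11] 0.0 0.0
```

Request:
send_rows --pt "-0.23 0.77 -0.63 -0.5 0.5 -0.6 0.5" --pt "-0.46 1.54 -1.26 -1.1 1 -1 0.5" --pt "-0.68 2.31 -1.88 -1.6 1.5 -1.2 0.5" --pt "-0.91 3.08 -2.51 -2.2 2 -1.3 0.5" --pt "-1.14 3.85 -3.14 -2.7 2.4 -1.3 0.5"

```text
clock: 5.32
eef_pos: [0.5166, 0.0003, 0.2375]
tool_rot: [3.046, 0.768, -0.003]
contact_force: [0.6, -0.4, -0.0]
finger_gap: 0.79
```

Request:
send_rows --pt "0 0 -1 -0.5 0.5 0 0.5" --pt "0 0 -2 -1 1.1 0 0.5" --pt "0 0 -3 -1.5 1.7 0 0.5" --pt "0 0 -4 -2 2.3 0 0.5" --pt "0 0 -5 -2.4 2.8 0 0.5"

```text
clock: 5.95
eef_pos: [0.4962, -0.0903, 0.2367]
tool_rot: [-2.432, -1.982, 0.011]
contact_force: [0.4, 0.1, -1.2]
finger_gap: 0.786
```

Run:
```python
from plan import *
import cv2
from station import camera
s=log(); print(s["clock"],s["joint_positions"],s["eef_pos"],s["contact_force"],s["finger_gap"]*.088)
show([.50,-.14,.23],tool(128,0))
for n in ("wrist",):
    c=camera(n); cv2.imwrite(f"pics/{n}5.png",c["pixels"][:,:,::-1])
```

```text
5.95 [ 0.53600896  0.34662588 -0.54431478  1.88955828  0.21629724  0.97143505
 -0.30950182] [ 0.49615462 -0.09032227  0.23669341] [ 0.35488814  0.05323056 -1.24841418] 0.06920859804067923
row [-0.047, -0.004, -4.964, -1.914, 0.554, 0.269]
```

View pics/wrist5.png

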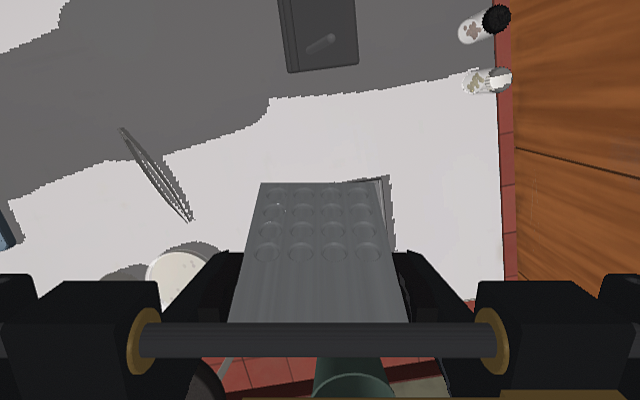

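Plate unchanged in the hand (foot edge at row 182, same as after the lift), wells towards the wrist camera. I continue the turn.

Request:
send_rows --pt "0 0 -1 -0.4 0.1 0 0.5" --pt "0 0 -2 -0.8 0.2 0 0.5" --pt "0 0 -3 -1.2 0.3 0.1 0.5" --pt "0 0 -4 -1.6 0.4 0.2 0.5" --pt "0 0 -5 -1.9 0.5 0.3 0.5"

```text
clock: 6.62
eef_pos: [0.499, -0.1385, 0.2292]
tool_rot: [-1.369, -2.82, 0.006]
contact_force: [-0.3, 0.4, -0.5]
finger_gap: 0.786
```

Run:
```python
from plan import *
s=log(); print(s["clock"],s["joint_positions"],s["eef_pos"],s["contact_force"],s["finger_gap"]*.088)
p,R=final2(25,(.440,-.157)); print(p)
show(p+[0,0,.13],tool(165,-25))
show(p+[0,0,.06],R)
```

```text
6.625 [ 0.73507029  0.4134601  -0.69507746  1.85857633  0.31485903  0.98914727
  0.57076543] [ 0.49901483 -0.13851927  0.22921554] [-0.29138443  0.36517816 -0.52327239] 0.06916294032109391
[ 0.49739572 -0.16015738  0.02994312]
row [0.774, 2.379, -3.625, -0.651, -0.568, 2.772]
row [1.922, 4.172, -4.707, -0.662, -0.55, 5.572]
```

Request:
send_rows --pt "0.1 0.3 -0.9 -0.2 -0.1 0.3 0.5" --pt "0.3 0.8 -1.8 -0.3 -0.2 0.8 0.5" --pt "0.5 1.4 -2.6 -0.4 -0.4 1.5 0.5" --pt "0.7 1.9 -3.2 -0.5 -0.5 2.1 0.5" --pt "0.8 2.4 -3.6 -0.6 -0.6 2.7 0.5"

```text
clock: 7.25
eef_pos: [0.4965, -0.1592, 0.1614]
tool_rot: [-0.361, -2.676, -0.076]
contact_force: [-0.6, -0.7, -0.4]
finger_gap: 0.791
```

Run:
```python
from plan import *
s=log(); print(s["clock"],s["joint_positions"],s["eef_pos"],s["contact_force"],s["finger_gap"]*.088)
p,R=final2(25,(.440,-.157)); print(p)
show(p+[0,0,.05],R)
```

```text
7.25 [ 0.70041459  0.80174906 -0.73202179  1.54979623  0.40449792  1.4299557
  1.17112799] [ 0.49646896 -0.15916526  0.16136214] [-0.58433088 -0.72992915 -0.3519136 ] 0.06964933573195126
[ 0.49739572 -0.16015738  0.02994312]
row [0.745, 1.947, -1.094, -1.44, -0.016, 2.922]
```

Request:
send_rows --pt "0.2 0.5 -0.3 -0.4 0 0.6 0.5" --pt "0.4 1 -0.6 -0.8 0 1.2 0.5" --pt "0.6 1.5 -0.9 -1.1 0 2 0.5" --pt "0.75 1.95 -1.1 -1.45 0 2.9 0.5" --pt "0.75 1.95 -1.1 -1.45 0 2.9 0.5"

```text
clock: 7.88
eef_pos: [0.497, -0.1588, 0.0783]
tool_rot: [-0.043, -2.354, -0.017]
contact_force: [-0.6, -0.5, -1.0]
finger_gap: 0.786
```

Run:
```python
from plan import *
from fit import proj
import cv2
from station import camera
s=log(); print(s["clock"],s["joint_positions"],s["eef_pos"],s["contact_force"],s["finger_gap"]*.088)
p,R=final2(25,(.440,-.157)); show(p,R)
p0=s["eef_pos"];R0=Ro.from_rotvec(s["tool_rot"])
P=[p0+R0.apply(foot_t+a*px_t+np.array([0,b,0])+z*pz_t) for a,b,z in [(.0,.035,.004),(.0,-.035,.004),(.1,-.035,.004),(.1,.035,.004)]]
a=np.radians(-2.15);r=np.array([[np.cos(a),-np.sin(a),0],[np.sin(a),np.cos(a),0],[0,0,1]])
T=np.array([(.07,.05,.01),(.07,-.05,.01),(-.07,-.05,.01),(-.07,.05,.01)])@r.T+[.492,-.157,0]
print(np.round(P,3).tolist())
for n in ("wrist","scene","top"):
    c=camera(n); im=c["pixels"][:,:,::-1].copy(); cv2.imwrite(f"pics/{n}6.png",im)
    im=cv2.resize(im,None,fx=3,fy=3,interpolation=cv2.INTER_CUBIC)
    for q in (P,T): cv2.polylines(im,[np.int32(proj(c,q)*3*8)],True,(0,0,255),1,cv2.LINE_AA,3)
    if n=="scene": cv2.imwrite("pics/scene6z.png",im[600:1080,850:1450])
    if n=="top": cv2.imwrite("pics/top6z.png",im[480:930,1050:1450])
```

```text
7.875 [ 0.52088201  1.10504306 -0.64528881  1.30408314  0.50022681  1.72544074
  1.32230166] [ 0.49699696 -0.1588407   0.07827624] [-0.57660172 -0.51998332 -0.96666913] 0.06920232778463192
row [-0.008, -0.013, 0.001, -1.383, -0.05, 1.351]
[[0.437, -0.121, 0.061], [0.435, -0.191, 0.061], [0.526, -0.194, 0.103], [0.528, -0.124, 0.103]]
```

View pics/scene6z.png

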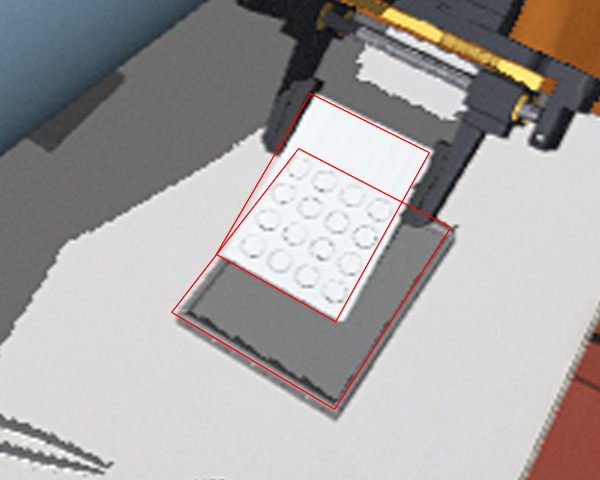

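View pics/top6z.png

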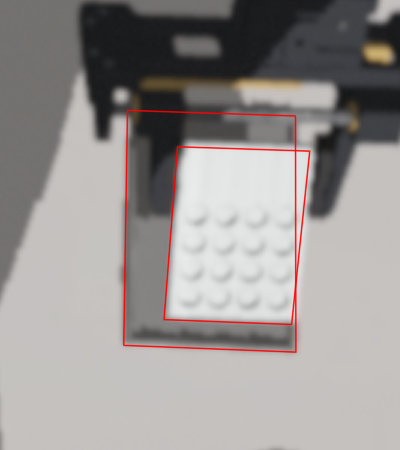

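View pics/wrist6.png

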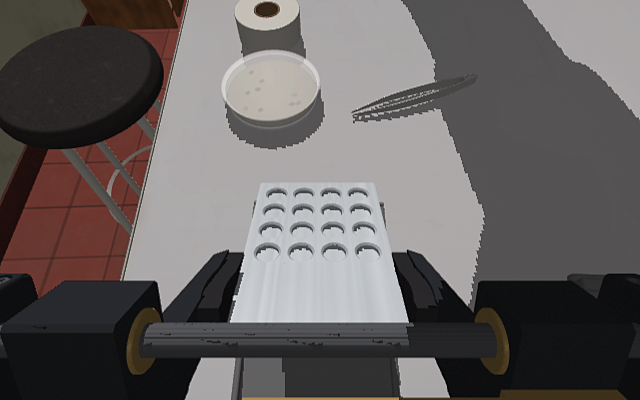

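Run:
```python
from plan import *
for z in (.010,.006):
    p,R=final2(20,(.438,-.157),z=z); show(p,R); print(p, ik(p,R,np.array(manip.state()["joint_positions"])), "tip",[(p+R.apply([d,0,0]))[2].round(4) for d in(.009,-.009)])
```

```text
row [-0.004, 0.529, -0.012, -1.433, 0.017, 1.528]
[ 0.49734958 -0.16023073  0.02983903] (array([ 0.44268837,  1.22300168, -0.59862307,  1.21693061,  0.53515693,
        1.76697612,  1.30473827]), np.float64(2.7934690515951623e-06), np.float64(0.0006051886650236893)) tip [np.float64(0.0367), np.float64(0.0229)]
row [-0.004, 0.529, -0.012, -1.546, 0.018, 1.642]
[ 0.49734958 -0.16023073  0.02583903] (array([ 0.4418098 ,  1.22865434, -0.59715474,  1.21499045,  0.5371041 ,
        1.76322289,  1.30479656]), np.float64(2.846011508365098e-06), np.float64(0.0006104107998063554)) tip [np.float64(0.0327), np.float64(0.0189)]
```

Request:
send_rows --pt "0 0.1 0 -0.35 0 0.4 0.5" --pt "0 0.25 0 -0.75 0 0.85 0.5" --pt "0 0.4 0 -1.15 0 1.25 0.5" --pt "0 0.53 0 -1.43 0.02 1.53 0.5" --pt "0 0.53 0 -1.43 0.02 1.53 0.5"

```text
clock: 8.65
eef_pos: [0.4961, -0.1595, 0.0273]
tool_rot: [-0.041, -2.263, -0.019]
contact_force: [0.4, 1.3, 0.0]
finger_gap: 0.784
```

Run:
```python
from plan import *
from fit import proj
import cv2
from station import camera
s=log(); print(s["clock"],s["joint_positions"],s["eef_pos"],s["contact_force"],s["finger_gap"]*.088)
p,R=final2(20,(.438,-.157),z=.006); show(p,R)
for n in ("scene","top"):
    c=camera(n); im=c["pixels"][:,:,::-1].copy()
    im=cv2.resize(im,None,fx=3,fy=3,interpolation=cv2.INTER_CUBIC)
    if n=="scene": cv2.imwrite("pics/scene7z.png",im[600:1080,850:1450])
    if n=="top": cv2.imwrite("pics/top7z.png",im[480:930,1050:1450])
```

```text
8.65 [ 0.48135034  1.22680131 -0.60635292  1.21421271  0.51322605  1.76965204
  1.33517474] [ 0.496059   -0.15947741  0.02728581] [0.41717394 1.34858777 0.0172402 ] 0.06899001258478309
row [-0.005, -0.03, 0.004, -0.078, -0.028, -0.004]
```

View pics/scene7z.png

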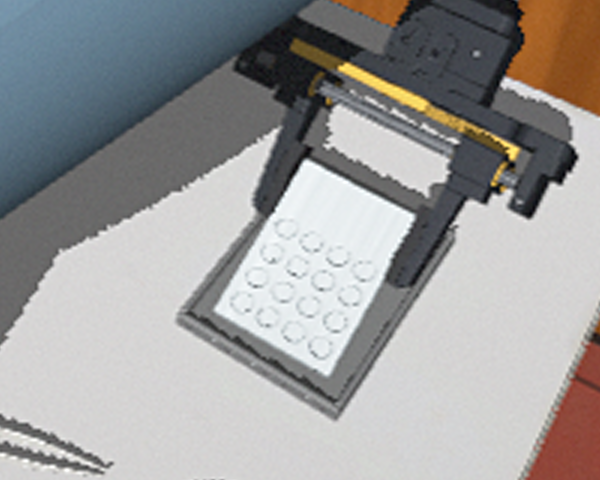

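View pics/top7z.png

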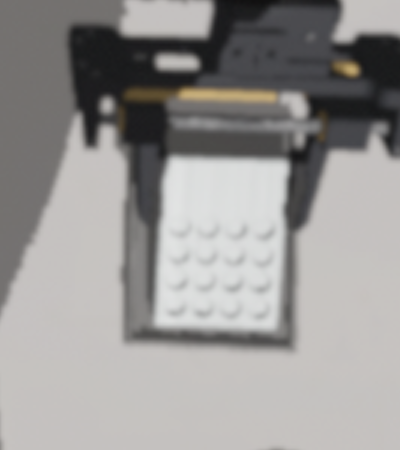

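Request:
send_rows --pt "0 0 0 -0.06 0.05 0.06 0.5" --pt "0 0 0 -0.06 0.05 0.06 0.5" --pt "0 0 0 -0.06 0.05 0.06 0.82" --pt "0 0 0 -0.06 0.05 0.06 0.86" --pt "0 0 0 -0.06 0.05 0.06 0.9" --grip_force 10

```text
clock: 9.38
eef_pos: [0.4966, -0.1587, 0.0268]
tool_rot: [-0.042, -2.266, -0.019]
contact_force: [0.1, 0.2, -0.2]
finger_gap: 0.902
```

Run:
```python
from plan import *
import cv2
from station import camera
s=log(); print(s["clock"],s["joint_positions"],s["eef_pos"],s["contact_force"],s["finger_gap"]*.088)
for n in ("scene","wrist"):
    c=camera(n); im=c["pixels"][:,:,::-1].copy()
    if n=="scene": im=cv2.resize(im,None,fx=3,fy=3,interpolation=cv2.INTER_CUBIC)[600:1080,850:1450]
    cv2.imwrite(f"pics/{n}8.png",im)
```

```text
9.375 [ 0.48079821  1.22627851 -0.60686339  1.21526208  0.51339784  1.76658066
  1.33330827] [ 0.49656431 -0.15874103  0.02678963] [ 0.1336781   0.21326484 -0.20255395] 0.07934334429441384
```

View pics/scene8.png

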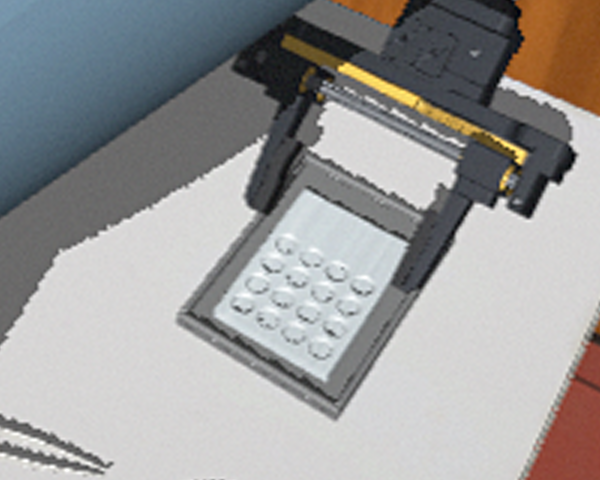

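View pics/wrist8.png

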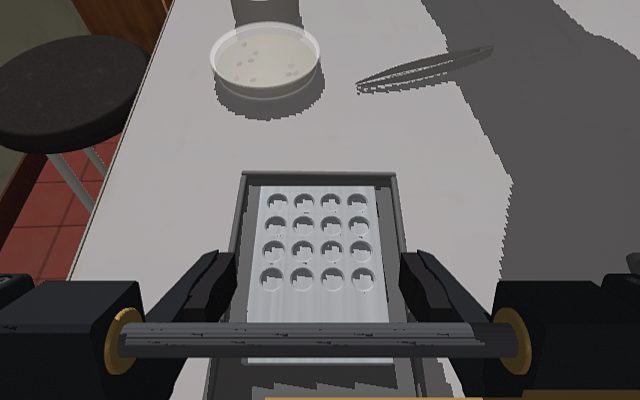

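Request:
send_rows --pt "0 0 0 0.2 0 -0.25 0.9" --pt "0 0 0 0.6 0 -0.8 0.9" --pt "0 0 0 1 0 -1.4 0.9" --pt "0 -0.4 0 1.6 0 -2.1 0.9" --pt "0 -0.8 0 2.2 0 -2.8 0.9"

```text
clock: 10.1
eef_pos: [0.5158, -0.1591, 0.1155]
tool_rot: [-0.044, -2.409, -0.016]
contact_force: [-0.9, -0.2, 0.3]
finger_gap: 0.901
```

Request:
send_rows --pt "0 -0.5 0 0.8 0 -0.8 0.9" --pt "0 -1 0 1.6 0 -1.6 0.9" --pt "0 -1.5 0 2.2 0 -2.2 0.9" --pt "0 -1.5 0 2.2 0 -2.2 0.9" --pt "0 -1.5 0 2.2 0 -2.2 0.9"

```text
clock: 10.72
eef_pos: [0.5111, -0.1593, 0.1915]
tool_rot: [-0.05, -2.666, -0.01]
contact_force: [-0.6, -0.3, -0.5]
finger_gap: 0.898
```

Run:
```python
from plan import *
import cv2
from station import camera,find_in
s=log(); print(s["clock"],s["joint_positions"],s["eef_pos"],s["contact_force"])
for n in ("scene","top"):
    c=camera(n); im=c["pixels"][:,:,::-1].copy()
    cv2.imwrite(f"pics/{n}9.png",im)
    im=cv2.resize(im,None,fx=4,fy=4,interpolation=cv2.INTER_CUBIC)
    if n=="top": cv2.imwrite(f"pics/top9z.png",im[740:1140,800:1600])
    else: cv2.imwrite(f"pics/scene9z.png",im[960:1380,1300:1800])
```

```text
10.725 [ 0.64275623  0.80486091 -0.75327853  1.47817902  0.46798477  1.55400411
  1.33279456] [ 0.51108406 -0.15934928  0.19145883] [-0.60608412 -0.34545385 -0.52490644]
```

View pics/scene9.png

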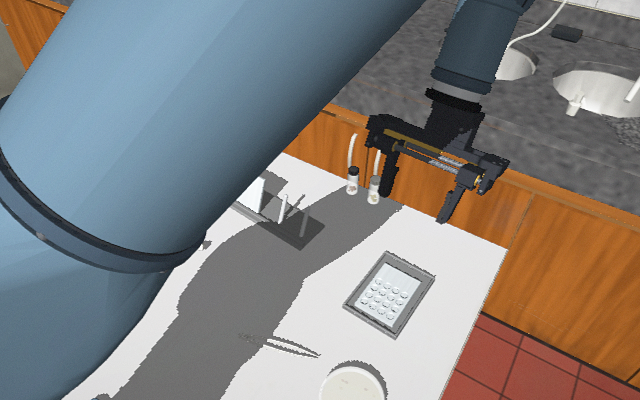

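View pics/top9z.png

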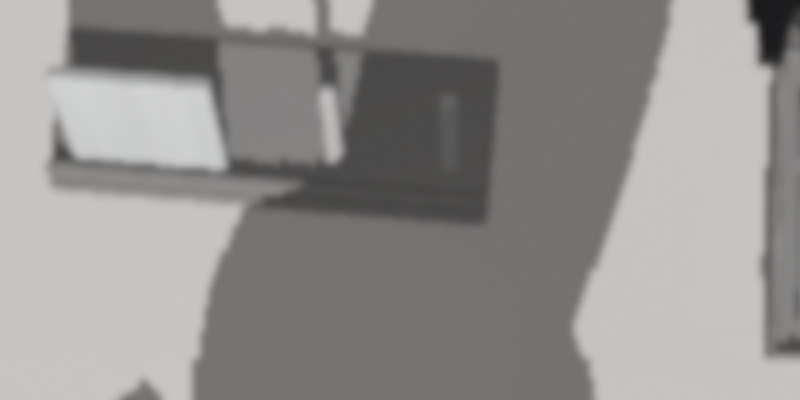

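View pics/scene9z.png

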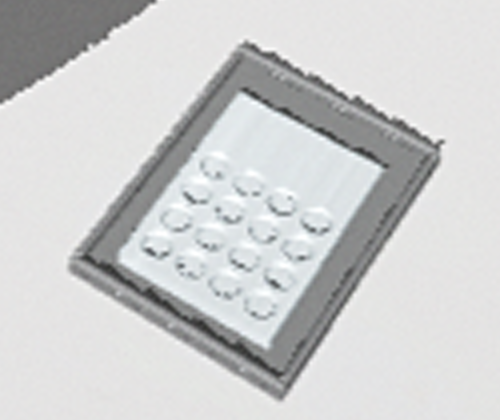

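The plate lies flat inside the tray with its wells up (scene view, around pixels 360–420, 265–320). It is clear of all four walls. The short plate stands unchanged in its rack place (top view), and the arm is clear of everything.

```bash
python3 -c "
from station import manip
print(manip.hand_in()); print(manip.state()['clock'])"
```

```text
the job is handed in; nothing more can be done
None
the job is handed in; nothing more can be done
```

The seed-counting plate is out of the rack and lying flat on the tray floor with its wells up, and I handed the job in at about 11 s of the 32 s allowed.

I gripped the plate by its side edges near the top and lifted it along the pegs. I then turned it over the tray and lowered it inside the walls with its foot 2–3 mm off the floor. I released it there at about a 20° slope, so it dropped the last bit onto its plain face.

**Last checks:**
- **Tall plate:** the scene picture shows all 16 wells facing up, with the plate flat and clear of all four tray walls.
- **Short plate:** the top view shows it standing in its rack place as at the start.
- **Arm:** the gripper is open and about 0.19 m up, touching nothing. The force readings after each move were never above about 1.5 N.

**Disagreement:** the scene and top cameras placed the tray 2–3 mm apart, well within the room around the plate. No check failed.

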